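# Charge the bench tumbler and hold its bayonet lid at the half position

## Task

Tip the three brass spacers out of the steel scoop into the pot of the blue bench tumbler and set the scoop back on the bench, upright. Then fit the orange bayonet lid with its white pointers at the white dots so that it sits flush on the rim, twist it clockwise to the yellow half mark, stopping short of the red lock mark where it would click shut, and finish while still gripping the lid and holding it there against its spring. Leave the black tape roll, the pliers and the circuit board where they are.

Things in the scene. Friction and masses are not known exactly. Their poses are not given: they have to be found in the camera images.
- tumbler: Fixed bench tumbler: blue round base (124 mm dia, 34 high), grey pot (90 mm outside, 81 inside), dark shoulder ring (108 mm dia, top at z = 77 mm) with the marks. Origin: centre of underside, z up; its +x and -x run through the two white dots. Rim z = 85 mm, pot floor z = 34. Anticlockwise turning of the fitted lid is blocked by stops; clockwise only the drive ring's spring resists.
- pot_mouth (a point): Centre of the pot's mouth at rim height (z = 85 mm), axes as the tumbler's. The mouth has an inward collar, 8 mm thick, 68 mm inside dia, with two gaps for the lid's lugs, each 52 degrees wide and open to 81 mm dia, at +x and -x (at the white dots).
- half_mark: Frame at the tumbler's origin whose x axis points (both ways) at the two yellow half marks on the shoulder, 40 degrees clockwise (seen from above) of the white dots. The lid is at the half position when its x axis lies along this x axis, either way round.
- lock_mark: The same for the two red lock marks, 80 degrees clockwise of the white dots, where the lid meets its end stop and clicks shut.
- drive_ring (a joint): Hidden brass ring under the collar that the lid's lugs push clockwise: 0 at rest, grows clockwise, end stop 1.22 rad. It starts to move once the lid is about 0.17 rad clockwise of the white dots (so about 0.53 at the half marks); its spring pushes the lid back with 0.05 N m at 0, rising to 0.23 N m at the end stop.
- lid: Loose bayonet lid, about 160 g, standing on its plug; half-turn symmetric. Origin: centre of the plug's underside, z up. Plug 64 mm dia, 15 high; lugs 22 mm wide, 5.5 high at its foot at +x and -x, to 38 mm from the axis; orange flange 86 mm dia, z 15 to 21, white pointers at +x and -x; black grip bar 62 mm (x) by 14 mm (y), z 21 to 53. The plug goes into the mouth, flange onto the rim.
- lid_seat (a point): Point on the lid's axis at the underside of the flange (z = 15 mm in the lid); it meets pot_mouth when the lid is fully seated.
- scoop: Loose open-fronted steel scoop, about 140 g, flat on the bench, holding the spacers. Origin: centre of the pan's underside, z up. Pan 74 mm (x) by 52 mm (y), floor 3 mm, side walls 26 mm high, back wall at +x, open at -x. Red handle bar from x = 35 to 115 mm, 14 mm wide (y), z = 20 to 40. The spacers slide out once the open front is tipped about 40 degrees or more down.
- scoop_grip (a point): Place to grip the handle: 80 mm behind the pan's centre, at the bar's mid height (30 mm), axes as the scoop's.
- scoop_lip (a point): Middle of the pan's open front edge, 37 mm in front of the pan's centre.
- spacer_0: Brass hexagonal spacer, 20 mm over corners, 14 mm high, 30 g; origin at the centre of its underside. Starts in the scoop.
- spacer_1: Same as spacer_0.
- spacer_2: Same as spacer_0.
- tape: Bystander: black roll of tape, 53 mm dia, 19 mm high, lying flat; origin under its centre.
- pliers: Bystander: pliers with teal handles, 151 mm long, 13 mm high, lying flat; origin under the centre.
- circuit_board: Bystander: green circuit board, 50x72x14 mm, lying flat; origin under its centre.

How it is judged:
On the way, in this order (a step that is already met when the one before it is completed fails the run):
1. all three spacers lie in the tumbler's pot (horizontal distance between each of spacer_0, spacer_1, spacer_2 and pot_mouth below 0.042 m and height (world z) of each of spacer_0, spacer_1, spacer_2 below 0.075 m), for 0.2 s.
2. the lid is seated in the mouth (horizontal distance between lid_seat and pot_mouth below 0.005 m and z of lid_seat in the frame of pot_mouth below 0.004 m and angle between lid's own z axis and vertical below 0.1 rad), for 0.1 s.
At the end, for the whole second after the job is handed in: Lid seated (within 4 mm in height, 5 mm of centre, tilt < 0.1 rad), pointers within 0.17 rad of the yellow half marks, drive ring turned 0.25 to 0.8 rad, lid still, fingers on it (> 2 N); three spacers in the pot; scoop upright, at rest on the bench (all of step 1 and all of step 2 and z of lid_seat in the frame of pot_mouth above -0.004 m and angle between the x axis of lid and the x axis of half_mark, either way round below 0.17 rad and value of joint drive_ring between 0.25 and 0.8 rad and contact force between the fingers and lid above 2 N and angular speed of lid below 0.2 rad/s and height (world z) of scoop between -0.005 and 0.008 m and angle between scoop's own z axis and vertical below 0.15 rad and linear speed of scoop below 0.02 m/s); the arm keeps its last pose, push and grip.
It fails at once if the lid is turned nearly to the lock mark (drive ring past 1.0 rad) (value of joint drive_ring above 1 rad).
It fails at once if the tape roll is moved more than 30 mm (distance of tape from where it was at the start of the episode above 0.03 m).
It fails at once if the pliers are moved more than 30 mm (distance of pliers from where it was at the start of the episode above 0.03 m).
It fails at once if the circuit board is moved more than 30 mm (distance of circuit_board from where it was at the start of the episode above 0.03 m).
It also fails if it takes over 61 s, if anything falls off the work surface, if the arm or the gripper's body presses on something with over 40 N, if the wrist force passes 120 N, or if a joint passes its speed limit or range.

## Robot

A 6-joint arm with a two-finger parallel gripper is mounted at the origin on the work surface; the furniture and walls round the work are solid. World frame = base frame: x ahead of the robot, y to its left, z up, the work surface at z = 0. Lengths are in m, angles in rad, forces in N, time in s.
With the tool pointing down it reaches from about 0.3 to 0.875 m from the base axis. Payload 4.2 kg.
Tool frame: the origin (TCP) lies at the very end of the fingers, on their centre line; the grasp point (between the pads) lies behind it (env.pinch_z is the z of the grasp point in the tool frame, in m); z points along the fingers, y is the line along which they close (so a half turn about z gives the same grasp; the last joint's range is limited). The gripper opens to 85 mm and grips with 20 to 120 N. Pads are 22 mm wide; open, the fingers measure 114 mm over their backs; the gripper's body (76 mm by 85 mm) begins 54 mm behind the grasp point. The pads swing forward as they close: fully open they stand 13 mm farther back than shut.
Start: joints at [1.249, 0.32, 1.565, -0, 1.257, -0.02], TCP at [0.171, 0.549, 0.231] pointing down, gripper open.
Joint ranges: [-3.11, 3.11], [-0.84, 2.01], [0.21, 2.61], [-1.34, 4.49], [0.05, 2.63], [-2.56, 2.56]. Speed limits (rad/s): [2.57, 2.57, 3.14, 3.14, 3.14, 3.14].

## Interface

Orientations are given as a unit quaternion [w, x, y, z].
In Python, from bench import env, read_camera, calibration, order gives the robot as it stands. The module is installed in compiled form; this text tells all that it offers.
- The arm moves only by the tool step_arm, never from a script. Its argument "motion" is a list of rows, each a list of 5 numbers: the opening, from 0 (shut) to 1 (fully open), then the shift along the tool's x, y, z in m, then the turn about the tool's z in degrees. In form: [[hand, x, y, z, spin], ...]. A call has exactly 8 rows; each row shifts and turns the commanded pose from where the row before left it, along the tool's axes as they then stand; what a row does not reach is not made up. A row lasts 1/12 s, in which the tool goes at most 41.7 mm and 7.16 degrees, less where a joint would pass 70% of its speed; a pose out of reach is approached as far as the arm can. A call is refused whole if a number of a shift passes 0.0417 or a number of a turn 7.16, either way. A call with a gripper value outside its range is refused whole. The fingers move at their own pace and stop on an object; "force" is the grip in N (left out, the last holds). Time passes only in rows, so rows that do not move let the fingers close, or fill a call up. It gives the time, the measured TCP pose, the force, the opening and the grip force at its end, in the units of the state.
- env.read_state(): the state, without advancing time (a new reading comes with each control period).
- read_camera(name): name is "scene" or "top" or "wrist"; returns (picture, depth): 400x640x3 uint8, blue, green, red; 400x640 float32, m along the optical axis (not along the pixel's ray), 0 where there is no reading.
- calibration(name): a dict with "intrinsics" (3x3 intrinsics, pixels), "k1" (the pictures are not rectified: a ray, as slopes to the right and down, at radius r is drawn at 1 + k1 r^2 times it, then the intrinsics apply), "pose" (4x4, takes a point from camera to world coordinates). Camera axes: x right, y down, z forward; pixel columns grow to the right and rows downward; lengths in m; the calibration is good to about 2 mm. A picture is of the moment at which its call begins: read the wrist's pose just before it. calibration takes no time and is no camera call; for the wrist camera it gives the pose at the moment of the call.
- order.finish_job(): hands the job in; it is judged then, once.
The state is a dict: "time_s": time; "q": joint angles; "joint_vel": joint speeds; "joint_torque": joint torques, N m; "tool_pos": TCP position; "tcp_rot": TCP orientation; "contact_force": force on the tool from outside, world axes, zero at the start; "moment": the same for the moment, N m; "gripper_width": finger opening in m; "gripper_force": force on a finger pad.
Only numpy, scipy, OpenCV 4.12 (cv2) and the standard library are available. Lean on these libraries where they do the work, as an engineer would, in place of code of your own. Each camera call takes 0.05 s, during which the arm holds its last target. There are 200 camera calls.

## Working session

There is one attempt and no reset: what is moved stays moved. The work goes in short steps, Python scripts to look and compute and a tool call to move; the robot and the scene stay as the last step left them, time stands still between calls to the robot, and variables do not carry over. Pictures are saved under pics/ and viewed, at most 10 in all, crops included, and the job is handed in when it is done.

Besides the shell and the picture viewer there is one more tool, called after "Request:" as name(argument=value, ...), one argument or row to a line, values as JSON. step_arm: Moves the arm, as the interface text tells. Its arguments: {"type":"object","properties":{"motion":{"type":"array","items":{"type":"array","items":{"type":"number"}}},"force":{"type":"number"}},"required":["motion"]}

```bash
mkdir -p pics
python3 - <<'E'
from bench import env, read_camera, calibration
import cv2,numpy as np,pickle
s=env.read_state();print(s,env.pinch_z)
d={}
for n in("scene","top","wrist"):
    c=calibration(n);p,z=read_camera(n);d[n]=(p,z,c);cv2.imwrite(f"pics/{n}0.png",p);print(n,c)
pickle.dump(d,open("d0.pkl","wb"))
E
```

```text
{'time_s': 0.0, 'q': array([ 1.24898417e+00,  3.20296453e-01,  1.56570701e+00, -3.45315256e-06,
        1.25743000e+00, -1.99813017e-02]), 'joint_vel': array([-0.00118428,  0.00038748, -0.00025668,  0.00087474,  0.00098568,
       -0.00139251]), 'joint_torque': array([-7.68992468e-04, -4.15533793e+01, -2.34165072e+01, -9.94442280e-05,
        8.40050139e-03,  1.28574476e-05]), 'tool_pos': array([0.17076112, 0.54853434, 0.2304688 ]), 'tcp_rot': array([-1.54911692e-04,  1.50342627e-01,  9.88633525e-01, -9.07276986e-04]), 'contact_force': array([ 0.32525082,  0.545819  , -0.56143046]), 'moment': array([-0.03637926,  0.00584191, -0.01751561]), 'gripper_force': 0.0, 'gripper_width': 0.0856459585614379} -0.0187
scene {'intrinsics': array([[370.12846666,   0.        , 319.50981283],
       [  0.        , 370.12846666, 201.34088722],
       [  0.        ,   0.        ,   1.        ]]), 'k1': 0.0001743631465660558, 'pose': array([[-0.48659766, -0.41473088,  0.76890897, -0.12172275],
       [-0.87358161,  0.23987822, -0.42345437,  0.42534414],
       [-0.00882491, -0.87775665, -0.47902545,  0.
[... 286 characters left out ...]
ay([[-0.01053683, -0.98270815,  0.18486119,  0.35046391],
       [-0.99992763,  0.00928146, -0.0076549 ,  0.08393926],
       [ 0.00580675, -0.18492847, -0.98273483,  1.14566683],
       [ 0.        ,  0.        ,  0.        ,  1.        ]])}
wrist {'intrinsics': array([[331.40436451,   0.        , 320.49467535],
       [  0.        , 331.40436451, 205.08796347],
       [  0.        ,   0.        ,   1.        ]]), 'k1': -0.07113693549449011, 'pose': array([[ 0.29504415,  0.90492204,  0.30670026,  0.09073719],
       [ 0.95548078, -0.27864775, -0.09701499,  0.57352661],
       [-0.00232967,  0.32166991, -0.94684901,  0.37292477],
       [ 0.        ,  0.        ,  0.        ,  1.        ]])}
```

View pics/top0.png

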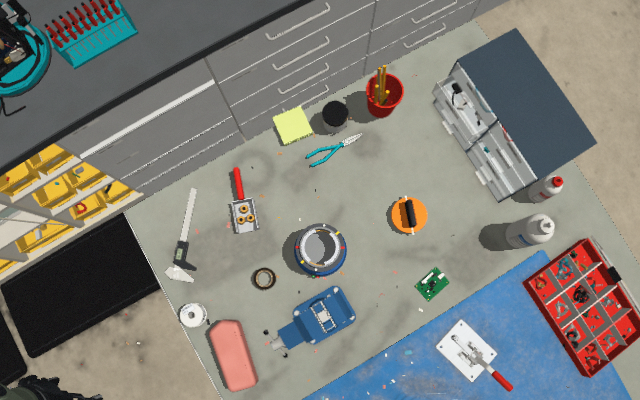

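View pics/scene0.png

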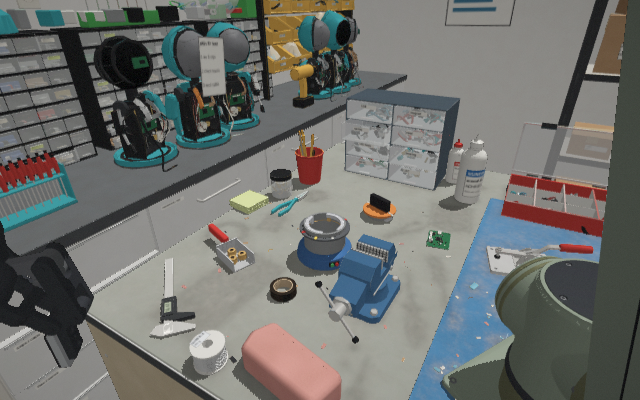

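```bash
cat > h.py <<'E'
import cv2,numpy as np
from bench import env,read_camera,calibration
def rays(uv,c):
    x=cv2.undistortPoints(np.float64(uv).reshape(-1,1,2),c["intrinsics"],np.array([c["k1"],0,0,0.]))[:,0]
    return np.c_[x,np.ones(len(x))]
def on_depth(uv,z,c):
    uv=np.int32(uv).reshape(-1,2); d=z[uv[:,1],uv[:,0]]
    P=rays(uv,c)*d[:,None]; return (P@c["pose"][:3,:3].T+c["pose"][:3,3])[d>0]
def on_plane(uv,c,h):
    r=rays(uv,c)@c["pose"][:3,:3].T; o=c["pose"][:3,3]
    return o+r*((h-o[2])/r[:,2])[:,None]
def mask(p,lo,hi,box=None):
    m=cv2.inRange(cv2.cvtColor(p,cv2.COLOR_BGR2HSV),lo,hi)
    if box: k=np.zeros_like(m);a,b,c,d=box;k[b:d,a:c]=255;m&=k
    return m
def uv(m): y,x=np.nonzero(m);return np.c_[x,y]
E
python3 - <<'E'
from h import *
import pickle
d=pickle.load(open("d0.pkl","rb"))
boxes={"top":dict(handle=(225,160,255,202),lid=(380,190,440,240),pot=(285,215,355,280)),
"scene":dict(handle=(200,218,240,248),lid=(355,190,400,225),pot=(290,205,360,275))}
cols=dict(handle=[((0,120,80),(8,255,255)),((172,120,80),(180,255,255))],lid=[((9,140,120),(20,255,255))])
for n in("top","scene"):
    p,z,c=d[n]
    for k in cols:
        m=sum(mask(p,lo,hi,boxes[n][k]) for lo,hi in cols[k])
        P=on_depth(uv(m),z,c); print(n,k,len(P),"med",np.median(P,0).round(4),"z pct",np.percentile(P[:,2],[5,50,95]).round(4))
        if k=="handle":
            P=P[P[:,2]>np.percentile(P[:,2],95)-.005]
            r=cv2.minAreaRect(np.float32(P[:,:2]*1000));print(r,cv2.fitLine(np.float32(P[:,:2]),cv2.DIST_L2,0,.01,.01).ravel())
        else:
            Q=P[(P[:,2]<np.median(P[:,2])+.003)];print(cv2.minEnclosingCircle(np.float32(Q[:,:2]*1000)))
    # black bar on lid, high points
    a,b,e,f=boxes[n]["lid"]; g=np.stack(np.meshgrid(range(a,e),range(b,f)),-1).reshape(-1,2)
    P=on_depth(g,z,c);Q=P[P[:,2]>.04];print(n,"bar",len(Q),np.percentile(Q[:,2],[50,95]).round(4),cv2.minAreaRect(np.float32(Q[:,:2]*1000)))
    a,b,e,f=boxes[n]["pot"]; g=np.stack(np.meshgrid(range(a,e),range(b,f)),-1).reshape(-1,2)
    P=on_depth(g,z,c);Q=P[(P[:,2]>.06)&(P[:,2]<.1)];print(n,"pot",len(Q),np.percentile(Q[:,2],[5,50,95]).round(4),cv2.minEnclosingCircle(np.float32(Q[:,:2]*1000)))
E
```

```text
top handle 212 med [0.6124 0.2823 0.0368] z pct [-0.0001  0.0368  0.0409]
((612.918701171875, 282.41278076171875), (77.4442138671875, 12.459165573120117), 8.363198280334473) [0.9854985  0.16968417 0.61311674 0.28286898]
top lid 779 med [ 0.5352 -0.1105  0.0192] z pct [0.0152 0.0192 0.0238]
((538.28515625, -120.80020141601562), 45.4954719543457)
top bar 183 [0.0504 0.0537] ((536.0178833007812, -119.5259780883789), (61.45289993286133, 15.096732139587402), 9.796298027038574)
top pot 1092 [0.0714 0.0776 0.0851] ((456.8569030761719, 91.66545867919922), 54.121429443359375)
scene handle 177 med [0.6081 0.2892 0.0364] z pct [0.0249 0.0364 0.0386]
((612.3754272460938, 287.7690734863281), (76.82386779785156, 12.96560287475586), 11.316115379333496) [0.9790152  0.20378733 0.61015147 0.28803486]
scene lid 269 med [ 0.5241 -0.0981  0.0192] z pct [0.0165 0.0192 0.0206]
((535.47216796875, -112.97777557373047), 43.34589767456055)
scene bar 131 [0.0492 0.052 ] ((536.0154418945312, -113.61812591552734), (61.82453536987305, 15.552205085754395), 8.882501602172852)
scene pot 1256 [0.0627 0.0795 0.0966] ((390.6529541015625, 119.58006286621094), 116.92524719238281)
```

View pics/wrist0.png

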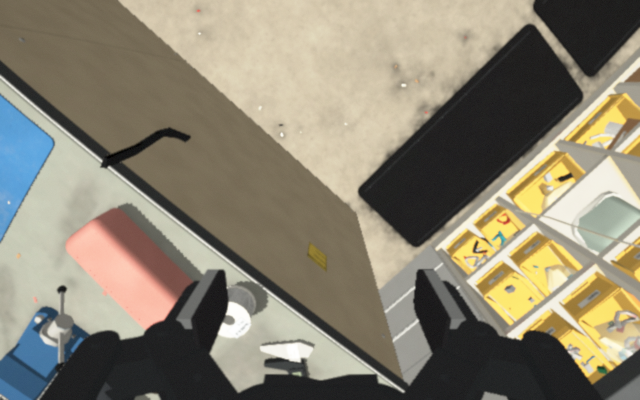

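```bash
cat > plan.py <<'E'
import numpy as np,sys
def plan(p0,a0,p1,a1,n,hand):
    """rows from TCP p0/azimuth a0 (deg of tool x) to p1,a1 in n equal steps; tool pointing down"""
    p0,p1=np.array(p0,float),np.array(p1,float); s=-(a1-a0)/n; v=(p1-p0)/n
    for i in range(n):
        a=np.radians(a0-s*i); X=np.array([np.cos(a),np.sin(a)]);Y=np.array([X[1],-X[0]])
        print([hand,round(v[:2]@X,4),round(v[:2]@Y,4),round(-v[2],4),round(s,2)])
def now():
    from bench import env
    from scipy.spatial.transform import Rotation as R
    s=env.read_state();M=R.from_quat(np.roll(s["tcp_rot"],-1)).as_matrix()
    return s,np.array(s["tool_pos"]),np.degrees(np.arctan2(M[1,0],M[0,0])),M
E
python3 - <<'E'
from plan import *
s,p,a,M=now();print(p,a)
plan(p,a,[.55,.2,.25],189.5,16,1)
E
```

```text
[0.17078237 0.54867112 0.23068022] 162.7077160096027
[1, np.float64(-0.0291), np.float64(-0.0138), np.float64(-0.0012), np.float64(-1.67)]
[1, np.float64(-0.0287), np.float64(-0.0146), np.float64(-0.0012), np.float64(-1.67)]
[1, np.float64(-0.0283), np.float64(-0.0154), np.float64(-0.0012), np.float64(-1.67)]
[1, np.float64(-0.0278), np.float64(-0.0163), np.float64(-0.0012), np.float64(-1.67)]
[1, np.float64(-0.0273), np.float64(-0.0171), np.float64(-0.0012), np.float64(-1.67)]
[1, np.float64(-0.0268), np.float64(-0.0179), np.float64(-0.0012), np.float64(-1.67)]
[1, np.float64(-0.0263), np.float64(-0.0186), np.float64(-0.0012), np.float64(-1.67)]
[1, np.float64(-0.0257), np.float64(-0.0194), np.float64(-0.0012), np.float64(-1.67)]
[1, np.float64(-0.0251), np.float64(-0.0201), np.float64(-0.0012), np.float64(-1.67)]
[1, np.float64(-0.0245), np.float64(-0.0209), np.float64(-0.0012), np.float64(-1.67)]
[1, np.float64(-0.0239), np.float64(-0.0216), np.float64(-0.0012), np.float64(-1.67)]
[1, np.float64(-0.0233), np.float64(-0.0223), np.float64(-0.0012), np.float64(-1.67)]
[1, np.float64(-0.0226), np.float64(-0.0229), np.float64(-0.0012), np.float64(-1.67)]
[1, np.float64(-0.0219), np.float64(-0.0236), np.float64(-0.0012), np.float64(-1.67)]
[1, np.float64(-0.0212), np.float64(-0.0242), np.float64(-0.0012), np.float64(-1.67)]
[1, np.float64(-0.0205), np.float64(-0.0248), np.float64(-0.0012), np.float64(-1.67)]
```

Request:
step_arm(
  motion=[
    [1,-0.029,-0.014,-0.001,-1.7],
    [1,-0.029,-0.015,-0.001,-1.7],
    [1,-0.028,-0.015,-0.001,-1.7],
    [1,-0.028,-0.016,-0.001,-1.7],
    [1,-0.027,-0.017,-0.001,-1.7],
    [1,-0.027,-0.018,-0.001,-1.7],
    [1,-0.026,-0.019,-0.001,-1.7],
    [1,-0.026,-0.019,-0.001,-1.7],
  ],
)

```text
time_s: 0.82
tool_pos: [0.3616, 0.3736, 0.2392]
tcp_rot: [-0.0, 0.031, 1.0, -0.0]
contact_force: [0.3, 0.7, 0.3]
gripper_width: 0.0854
gripper_force: 0.0
```

Request:
step_arm(
  motion=[
    [1,-0.025,-0.02,-0.001,-1.7],
    [1,-0.025,-0.021,-0.001,-1.7],
    [1,-0.024,-0.022,-0.001,-1.7],
    [1,-0.023,-0.022,-0.001,-1.7],
    [1,-0.023,-0.023,-0.001,-1.7],
    [1,-0.022,-0.024,-0.001,-1.7],
    [1,-0.021,-0.024,-0.001,-1.7],
    [1,-0.02,-0.025,-0.001,-1.7],
  ],
)

```text
time_s: 1.48
tool_pos: [0.5522, 0.1995, 0.247]
tcp_rot: [-0.0, -0.087, 0.996, 0.0]
contact_force: [0.1, -0.0, 0.6]
gripper_width: 0.0855
gripper_force: 0.0
```

Run:
```python
from plan import *
from h import *
import pickle
s,p,a,M=now();print(p,a,s["time_s"],abs(s["joint_vel"]).max(),s["q"])
c=calibration("wrist");P,z=read_camera("wrist");pickle.dump((P,z,c),open("w1.pkl","wb"));cv2.imwrite("pics/w1.png",P)
```

```text
[0.55217789 0.1995365  0.24704939] -170.01949518361334 1.4833 0.9351185503987326 [ 3.27083242e-01  3.29991803e-01  1.50904898e+00  1.71991591e-04
  1.30305870e+00 -1.41795127e+00]
```

View pics/w1.png

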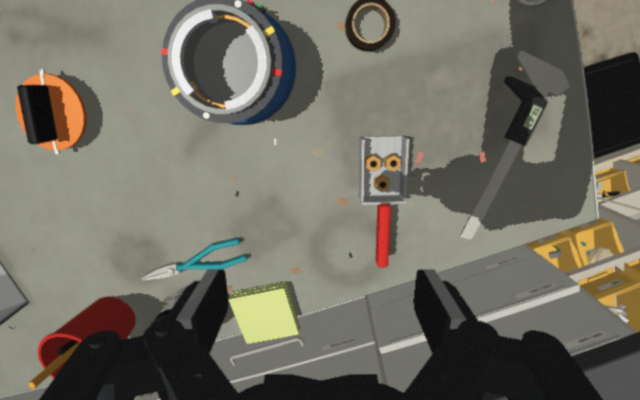

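```bash
cat > meas.py <<'E'
from h import *
def meas(P,z,c,scoop=True,pot=True,lid=True,tag=""):
    H,W=P.shape[:2]; g=np.stack(np.meshgrid(range(W),range(H)),-1).reshape(-1,2)
    d=z.reshape(-1); X=np.full((H*W,3),np.nan); ok=d>0
    X[ok]=on_depth(g[ok],z,c)
    near=lambda c0,r:np.hypot(X[:,0]-c0[0],X[:,1]-c0[1])<r
    if scoop:
        m=(mask(P,(0,120,80),(8,255,255))|mask(P,(172,120,80),(180,255,255))).reshape(-1)>0
        Q=g[m&near((.61,.285),.07)]; h=np.median(X[m&near((.61,.285),.07)][:,2])
        q=on_plane(Q,c,.040); r=cv2.minAreaRect(np.float32(q[:,:2]*1000)); print(tag,"handle n",len(q),"z",h.round(4),"z95",np.percentile(X[m&near((.61,.285),.07)][:,2],90).round(4),r)
    if pot:
        hv=cv2.cvtColor(P,cv2.COLOR_BGR2HSV).reshape(-1,3)
        cen=np.array([.457,.092]); ring=(X[:,2]>.07)&(X[:,2]<.082)&near(cen,.06)&~near(cen,.046)
        out={}
        for k,m in dict(white=(hv[:,1]<40)&(hv[:,2]>190),yellow=(hv[:,0]>18)&(hv[:,0]<35)&(hv[:,1]>130)&(hv[:,2]>150),red=((hv[:,0]<8)|(hv[:,0]>172))&(hv[:,1]>150)&(hv[:,2]>120)).items():
            M=(m&ring).reshape(H,W).astype(np.uint8)
            n,L,S,C=cv2.connectedComponentsWithStats(M)
            for i in range(1,n):
                if S[i,4]>=6:
                    w=on_plane([C[i]],c,.077)[0]; print(tag,k,S[i,4],C[i].round(1),w.round(4)); out.setdefault(k,[]).append(w[:2])
        for k,v in out.items():
            if len(v)==2: v=np.array(v); dd=v[0]-v[1]; print(tag,k,"mid",v.mean(0).round(4),"sep",np.linalg.norm(dd).round(4),"az",(np.degrees(np.arctan2(dd[1],dd[0]))%180).round(2))
        q=X[near(cen,.046)&(X[:,2]>.08)];print(tag,"rim z",np.median(q[:,2]).round(4))
    if lid:
        c0=(.536,-.117)
        m=near(c0,.055)&(X[:,2]>.045)
        if m.sum()>20:
            q=on_plane(g[m],c,np.median(X[m][:,2])); print(tag,"bar z",np.median(X[m][:,2]).round(4),cv2.minAreaRect(np.float32(q[:,:2]*1000)))
        m=(mask(P,(7,140,100),(20,255,255)).reshape(-1)>0)&near(c0,.06)
        if m.sum()>20: q=on_plane(g[m],c,.021); print(tag,"flange z",np.median(X[m][:,2]).round(4),cv2.minEnclosingCircle(np.float32(q[:,:2]*1000)))
E
python3 - <<'E'
from meas import *; from plan import *
import pickle
s,p,a,M=now();print(p,a)
c=calibration("wrist");P,z=read_camera("wrist");pickle.dump((P,z,c),open("w2.pkl","wb"))
meas(P,z,c,tag="w")
d=pickle.load(open("d0.pkl","rb"));meas(*d["top"],tag="top");meas(*d["scene"],tag="scene")
E
```

```text
[0.55657513 0.19565212 0.24691311] -170.140881862579
w handle n 847 z 0.0389 z95 0.0401 ((611.0477294921875, 283.14691162109375), (79.04080963134766, 15.966095924377441), 11.63809871673584)
w white 6 [242.5   0.3] [0.4104 0.1025 0.077 ]
w white 28 [210.8 110.4] [0.5061 0.0839 0.077 ]
w yellow 56 [274.8  24.9] [0.4253 0.1323 0.077 ]
w yellow 34 [179.8  86.4] [0.4893 0.0538 0.077 ]
w red 25 [169.  46.] [0.4564 0.0419 0.077 ]
w red 37 [282.8  66.7] [0.4579 0.1441 0.077 ]
w white mid [0.4583 0.0932] sep 0.0974 az 168.99
w yellow mid [0.4573 0.0931] sep 0.1013 az 129.2
w red mid [0.4572 0.093 ] sep 0.1022 az 89.2
w rim z 0.0847
w bar z 0.0521 ((537.2286987304688, -112.57821655273438), (61.230438232421875, 20.98516845703125), 9.385600090026855)
w flange z 0.0208 ((537.0587158203125, -115.53807830810547), 43.212249755859375)
top handle n 212 z 0.0368 z95 0.0399 ((612.0009155273438, 281.8237609863281), (79.69783020019531, 15.413296699523926), 11.157279968261719)
top yellow 10 [337.  232.5] [0.4884 0.0531 0.077 ]
top yellow 9 [302.1 261.3] [0.4255 0.1304 0.077 ]
top red 6 [297.  246.5] [0.4582 0.1416 0.077 ]
top red 7 [342.3 247.4] [0.4552 0.042  0.077 ]
top yellow mid [0.4569 0.0918] sep 0.0997 az 129.15
top red mid [0.4567 0.0918] sep 0.0997 az 88.27
top rim z 0.0831
top bar z 0.0507 ((535.67578125, -118.66526794433594), (61.250457763671875, 15.059534072875977), 8.833438873291016)
top flange z 0.0192 ((536.2858276367188, -117.68710327148438), 43.09895706176758)
scene handle n 175 z 0.0364 z95 0.0382 ((601.6505126953125, 290.98699951171875), (87.67716217041016, 19.366783142089844), 9.686269760131836)
scene rim z 0.0831
scene bar z 0.0503 ((533.9326171875, -110.60629272460938), (67.24174499511719, 22.0146484375), 8.71646499633789)
scene flange z 0.0192 ((531.4697265625, -109.74054718017578), 44.03236389160156)
```

Run:
```python
from plan import *
import numpy as np
s,p,a,M=now();print(p,a)
plan(p,a%360,[.6165,.2835,.10],191.4,6,.6)
```

```text
[0.55417105 0.19777147 0.24669655] -170.32848531434558
[0.6, np.float64(-0.0126), np.float64(0.0123), np.float64(0.0244), np.float64(-0.29)]
[0.6, np.float64(-0.0127), np.float64(0.0123), np.float64(0.0244), np.float64(-0.29)]
[0.6, np.float64(-0.0128), np.float64(0.0122), np.float64(0.0244), np.float64(-0.29)]
[0.6, np.float64(-0.0128), np.float64(0.0121), np.float64(0.0244), np.float64(-0.29)]
[0.6, np.float64(-0.0129), np.float64(0.0121), np.float64(0.0244), np.float64(-0.29)]
[0.6, np.float64(-0.0129), np.float64(0.012), np.float64(0.0244), np.float64(-0.29)]
```

Request:
step_arm(
  motion=[
    [0.6,-0.013,0.012,0.024,-0.3],
    [0.6,-0.013,0.012,0.024,-0.3],
    [0.6,-0.013,0.012,0.024,-0.3],
    [0.6,-0.013,0.012,0.024,-0.3],
    [0.6,-0.013,0.012,0.024,-0.3],
    [0.6,-0.013,0.012,0.024,-0.3],
    [0.6,0,0,0,0],
    [0.6,0,0,0,0],
  ],
)

```text
time_s: 2.25
tool_pos: [0.6131, 0.2865, 0.1014]
tcp_rot: [-0.002, -0.103, 0.995, -0.001]
contact_force: [-0.8, 0.2, -0.1]
gripper_width: 0.0515
gripper_force: 0.0
```

Run:
```python
from meas import *; from plan import *
import pickle
s,p,a,M=now();print(p,a,abs(s["joint_vel"]).max())
c=calibration("wrist");P,z=read_camera("wrist");pickle.dump((P,z,c),open("w3.pkl","wb"));cv2.imwrite("pics/w3.png",P)
meas(P,z,c,pot=False,lid=False)
```

```text
[0.61311686 0.2864867  0.10136945] -168.22908508193865 0.05481576814555123
 handle n 2255 z 0.0392 z95 0.0402 ((611.8121948242188, 284.9591979980469), (78.36080932617188, 13.605295181274414), 11.268449783325195)
```

View pics/w3.png

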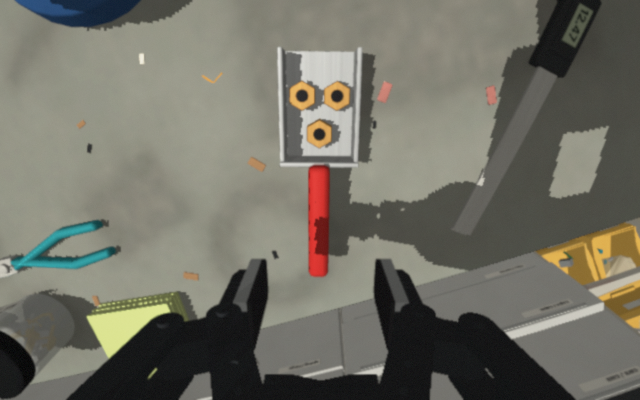

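Request:
step_arm(
  motion=[
    [0.5,-0.0035,-0.001,0.015,0],
    [0.5,0,0,0.015,0],
    [0.5,0,0,0.015,0],
    [0.5,0,0,0.015,0],
    [0.5,0,0,0.015,0],
    [0.5,0,0,0.014,0],
    [0.5,0,0,0,0],
    [0.3,0,0,0,0],
  ],
  force=80,
)

```text
time_s: 2.97
tool_pos: [0.6183, 0.2855, 0.0158]
tcp_rot: [0.001, -0.102, 0.995, 0.0]
contact_force: [0.2, -0.5, 0.2]
gripper_width: 0.032
gripper_force: 0.0
```

Request:
step_arm(
  motion=[
    [0,0,0,0,0],
    [0,0,0,0,0],
    [0,0,0,0,0],
    [0,0,0,0,0],
    [0,0,0,0,0],
    [0,0,0,-0.005,0],
    [0,0,0,-0.005,0],
    [0,0,0,0,0],
  ],
)

```text
time_s: 3.63
tool_pos: [0.6188, 0.286, 0.0253]
tcp_rot: [0.001, -0.102, 0.995, 0.0]
contact_force: [0.5, 0.6, -3.0]
gripper_width: 0.0123
gripper_force: 78.0
```

```bash
cat > look.py <<'E'
from meas import *; from plan import *
import sys
s,p,a,M=now();print(p.round(4),a,s["time_s"],s["gripper_width"],s["gripper_force"],s["contact_force"])
n=sys.argv[1]
c=calibration(n);P,z=read_camera(n);cv2.imwrite(f"pics/{sys.argv[2]}.png",P)
import pickle;pickle.dump((P,z,c),open(sys.argv[2]+".pkl","wb"))
E
python3 look.py wrist w4
python3 - <<'E'
from h import *;import pickle
P,z,c=pickle.load(open("w4.pkl","rb"))
# pan wall tops: profile of height along scoop axis
g=np.stack(np.meshgrid(range(640),range(400)),-1).reshape(-1,2);g=g[z[g[:,1],g[:,0]]>0];X=on_depth(g,z,c)
u=np.array([.981,.196]);v=np.array([-.196,.981]);o=np.array([.6167,.286]);Y=X[:,:2]-o
s,t=Y@u,Y@v
for k in np.arange(-.125,-.03,.01):
    m=(s>k)&(s<k+.01)&(abs(t)<.032);print(k.round(3),m.sum(),np.percentile(X[m,2],[5,50,98]).round(4) if m.any() else '')
E
```

```text
[0.6188 0.286  0.0253] -168.28429790032126 3.6333 0.012272023990918665 78.03704380989075 [ 0.46736162  0.62656134 -2.99606857]
-0.125 1646 [-0.0013 -0.0001  0.0121]
-0.115 3651 [0.0098 0.0113 0.0347]
-0.105 3363 [0.01   0.0113 0.0346]
-0.095 3347 [0.0105 0.0249 0.0346]
-0.085 3170 [0.0102 0.0241 0.0346]
-0.075 3118 [0.0101 0.0116 0.0345]
-0.065 2860 [0.0103 0.0229 0.0346]
-0.055 2522 [0.0102 0.0115 0.0347]
-0.045 3332 [0.0132 0.037  0.0485]
-0.035 1573 [-0.001   0.0442  0.0489]
```

Request:
step_arm(
  motion=[
    [0,0,0,-0.01,0],
    [0,0,0,-0.02,0],
    [0,0,0,-0.025,0],
    [0,0,0,-0.025,0],
    [0,0,0,-0.025,0],
    [0,0,0,-0.02,0],
    [0,0,0,-0.01,0],
    [0,0,0,-0.005,0],
  ],
)

```text
time_s: 4.35
tool_pos: [0.6188, 0.2861, 0.1665]
tcp_rot: [0.002, -0.102, 0.995, 0.001]
contact_force: [0.5, 0.2, -2.3]
gripper_width: 0.0124
gripper_force: 78.1
```

Run:
```python
from plan import *
s,p,a,M=now();print(p,a,s["contact_force"]);plan(p,a%360,[.516,.105,.166],191.7,1,0)
```

```text
[0.61882706 0.28607034 0.16649946] -168.2879927891628 [ 0.48343147  0.24088151 -2.32226768]
[0, np.float64(0.1374), np.float64(-0.1564), np.float64(0.0005), np.float64(0.01)]
```

Request:
step_arm(
  motion=[
    [0,0.005,-0.0055,0,0],
    [0,0.0075,-0.0085,0,0],
    [0,0.01,-0.011,0,0],
    [0,0.01,-0.011,0,0],
    [0,0.01,-0.011,0,0],
    [0,0.01,-0.0115,0,0],
    [0,0.01,-0.0115,0,0],
    [0,0.01,-0.0115,0,0],
  ],
)

```text
time_s: 5.02
tool_pos: [0.5615, 0.1893, 0.1623]
tcp_rot: [-0.002, -0.102, 0.995, -0.001]
contact_force: [-0.3, 0.5, -2.6]
gripper_width: 0.0123
gripper_force: 78.1
```

Request:
step_arm(
  motion=[
    [0,0.01,-0.0115,0,0],
    [0,0.01,-0.0115,0,0],
    [0,0.01,-0.0115,0,0],
    [0,0.01,-0.0115,0,0],
    [0,0.0085,-0.01,0,0],
    [0,0.0075,-0.009,0,0],
    [0,0.005,-0.006,0,0],
    [0,0.003,-0.003,0,0],
  ],
)

```text
time_s: 5.68
tool_pos: [0.5155, 0.1047, 0.1642]
tcp_rot: [-0.0, -0.102, 0.995, -0.0]
contact_force: [-0.2, -0.1, -2.9]
gripper_width: 0.0123
gripper_force: 78.1
```

```bash
cat > prof.py <<'E'
import sys;from h import *;import pickle
from plan import now
s_,p,a,M=now();print(p.round(4),a,s_["time_s"],s_["gripper_force"],s_["contact_force"].round(1))
c=calibration("wrist");P,z=read_camera("wrist");cv2.imwrite(f"pics/{sys.argv[1]}.png",P);pickle.dump((P,z,c),open(sys.argv[1]+".pkl","wb"))
g=np.stack(np.meshgrid(range(640),range(400)),-1).reshape(-1,2);g=g[z[g[:,1],g[:,0]]>0];X=on_depth(g,z,c)
a=np.radians(a);u=-np.array([np.cos(a),np.sin(a)]);v=np.array([-u[1],u[0]]);Y=X[:,:2]-p[:2]
s,t=Y@u,Y@v
for k in np.arange(-.135,-.0,.01):
    m=(s>k)&(s<k+.01)&(abs(t)<.028);print(k.round(3),m.sum(),np.percentile(X[m,2],[5,50,98]).round(3) if m.any() else '')
E
python3 prof.py w5
```

```text
[0.5155 0.1047 0.1642] -168.34087823481562 5.6833 78.10796856880188 [-0.2 -0.1 -2.9]
-0.135 0 
-0.125 963 [0.149 0.15  0.173]
-0.115 3596 [0.149 0.15  0.174]
-0.105 3255 [0.149 0.151 0.174]
-0.095 3393 [0.15  0.164 0.174]
-0.085 3106 [0.149 0.152 0.174]
-0.075 3110 [0.149 0.151 0.174]
-0.065 2751 [0.149 0.158 0.174]
-0.055 4342 [0.149 0.16  0.181]
-0.045 1216 [0.176 0.186 0.188]
-0.035 797 [0.184 0.187 0.188]
-0.025 6882 [0.186 0.241 0.251]
-0.015 8935 [0.174 0.211 0.245]
-0.005 1505 [0.186 0.201 0.22 ]
```

View pics/w5.png

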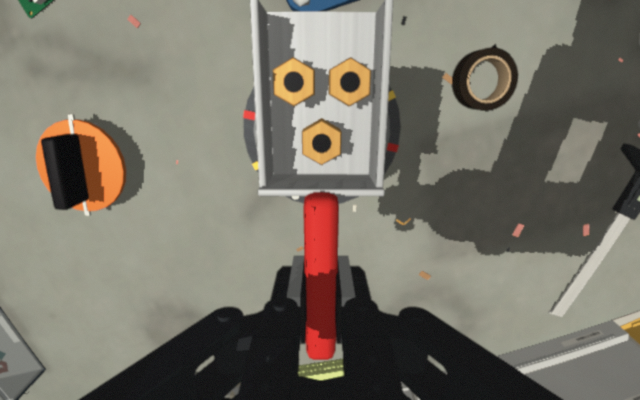

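Request:
step_arm(
  motion=[
    [0,0,0,0,0],
    [0,0,0,0,0],
    [0,0,0,0,0],
    [0,0,0,0,0],
    [0,0,0,0,0],
    [0,0,0,0,0],
    [0,0,0,0,0],
    [0,0,0,0,0],
  ],
  force=20,
)

```text
time_s: 6.4
tool_pos: [0.5162, 0.1059, 0.1643]
tcp_rot: [0.0, -0.102, 0.995, 0.0]
contact_force: [0.4, -0.5, -1.7]
gripper_width: 0.0123
gripper_force: 78.1
```

```bash
python3 prof.py w6
```

```text
[0.5162 0.1059 0.1643] -168.2834380726983 6.4 78.1230640411377 [ 0.4 -0.5 -1.7]
-0.135 0 
-0.125 949 [0.149 0.15  0.174]
-0.115 3608 [0.149 0.15  0.174]
-0.105 3252 [0.149 0.151 0.174]
-0.095 3385 [0.15  0.164 0.174]
-0.085 3104 [0.149 0.152 0.174]
-0.075 3097 [0.149 0.151 0.174]
-0.065 2752 [0.149 0.159 0.174]
-0.055 4352 [0.149 0.16  0.181]
-0.045 1219 [0.176 0.186 0.188]
-0.035 789 [0.184 0.187 0.188]
-0.025 6880 [0.187 0.241 0.251]
-0.015 8909 [0.175 0.211 0.245]
-0.005 1526 [0.186 0.201 0.22 ]
```

Request:
step_arm(
  motion=[
    [0.08,0,0,0,0],
    [0.08,0,0,0,0],
    [0.08,0,0,0,0],
    [0.08,0,0,0,0],
    [0.08,0,0,0,0],
    [0.08,0,0,0,0],
    [0.08,0,0,0,0],
    [0.08,0,0,0,0],
  ],
  force=20,
)

```text
time_s: 7.12
tool_pos: [0.5162, 0.1058, 0.1643]
tcp_rot: [0.0, -0.102, 0.995, 0.0]
contact_force: [0.4, -1.1, -2.9]
gripper_width: 0.0125
gripper_force: 78.1
```

```bash
python3 prof.py w7
```

```text
[0.5162 0.1058 0.1643] -168.28957779945532 7.1167 78.1098210811615 [ 0.4 -1.1 -2.9]
-0.135 0 
-0.125 950 [0.149 0.15  0.174]
-0.115 3597 [0.149 0.15  0.174]
-0.105 3256 [0.149 0.151 0.174]
-0.095 3395 [0.15  0.164 0.174]
-0.085 3108 [0.149 0.152 0.174]
-0.075 3118 [0.149 0.151 0.174]
-0.065 2748 [0.149 0.159 0.174]
-0.055 4363 [0.149 0.161 0.181]
-0.045 1214 [0.177 0.186 0.188]
-0.035 786 [0.184 0.187 0.188]
-0.025 6897 [0.187 0.241 0.251]
-0.015 8908 [0.175 0.211 0.245]
-0.005 1526 [0.186 0.201 0.22 ]
```

Request:
step_arm(
  motion=[
    [0,-0.005,0,0,0],
    [0,-0.005,0,0.01,0],
    [0,-0.005,0,0.012,0],
    [0,0,0,0.012,0],
    [0,0,0,0.012,0],
    [0,0,0,0.008,0],
    [0,0,0,0.003,0],
    [0,0,0,0,0],
  ],
)

```text
time_s: 7.83
tool_pos: [0.5303, 0.1088, 0.1059]
tcp_rot: [-0.001, -0.102, 0.995, -0.0]
contact_force: [-0.5, -0.4, -2.2]
gripper_width: 0.0122
gripper_force: 78.1
```

```bash
python3 prof.py w8
```

```text
[0.5303 0.1088 0.1059] -168.2938353117618 7.8333 78.09010148048401 [-0.5 -0.4 -2.2]
-0.135 206 [0.076 0.077 0.078]
-0.125 1855 [0.076 0.091 0.115]
-0.115 3607 [0.091 0.092 0.116]
-0.105 3254 [0.091 0.092 0.116]
-0.095 3398 [0.092 0.106 0.116]
-0.085 3102 [0.091 0.094 0.116]
-0.075 3119 [0.091 0.093 0.115]
-0.065 2746 [0.091 0.1   0.115]
-0.055 4325 [0.091 0.102 0.122]
-0.045 1231 [0.118 0.128 0.13 ]
-0.035 1422 [0.076 0.127 0.13 ]
-0.025 7025 [0.128 0.182 0.192]
-0.015 8750 [0.119 0.153 0.187]
-0.005 1554 [0.127 0.143 0.162]
```

Request:
step_arm(
  motion=[
    [0,0,0,0.002,0],
    [0,0,0,0.002,0],
    [0,0,0,0,0],
    [0.25,0,0,0,0],
    [0.25,0,0,0,0],
    [0,0,0,0,0],
    [0,0,0,0,0],
    [0,0,0,0,0],
  ],
  force=20,
)

```text
time_s: 8.55
tool_pos: [0.5312, 0.1089, 0.1039]
tcp_rot: [0.001, -0.102, 0.995, 0.0]
contact_force: [0.4, 0.1, 1.9]
gripper_width: 0.0132
gripper_force: 25.4
```

```bash
python3 prof.py w9
```

```text
[0.5312 0.1089 0.1039] -168.30076068271302 8.55 25.376990139484406 [0.4 0.1 1.9]
-0.135 109 [0.075 0.077 0.078]
-0.125 2193 [0.076 0.085 0.111]
-0.115 3492 [0.087 0.088 0.111]
-0.105 3194 [0.087 0.088 0.111]
-0.095 3297 [0.088 0.102 0.111]
-0.085 3051 [0.087 0.089 0.111]
-0.075 3029 [0.087 0.089 0.111]
-0.065 2644 [0.087 0.096 0.111]
-0.055 4244 [0.087 0.099 0.119]
-0.045 1157 [0.114 0.123 0.125]
-0.035 1548 [0.076 0.103 0.125]
-0.025 6962 [0.124 0.18  0.19 ]
-0.015 8732 [0.116 0.15  0.185]
-0.005 1558 [0.122 0.14  0.16 ]
```

Request:
step_arm(
  motion=[
    [0,0,0,-0.002,0],
    [0,0,0,-0.003,0],
    [0,0,0,-0.003,0],
    [0,0,0,-0.003,0],
    [0,0,0,-0.003,0],
    [0,0,0,-0.002,0],
    [0,0,0,0,0],
    [0,0,0,0,0],
  ],
)

```text
time_s: 9.27
tool_pos: [0.5309, 0.1089, 0.1194]
tcp_rot: [0.0, -0.102, 0.995, 0.0]
contact_force: [0.0, 0.3, -1.8]
gripper_width: 0.0133
gripper_force: 24.7
```

```bash
python3 prof.py w10
```

```text
[0.5309 0.1089 0.1194] -168.29083845712495 9.2667 24.681972563266754 [ 0.   0.3 -1.8]
-0.135 485 [0.076 0.077 0.078]
-0.125 1294 [0.076 0.103 0.126]
-0.115 3464 [0.102 0.103 0.127]
-0.105 3154 [0.102 0.103 0.126]
-0.095 3266 [0.103 0.117 0.126]
-0.085 3035 [0.102 0.104 0.126]
-0.075 2999 [0.102 0.104 0.126]
-0.065 2656 [0.102 0.111 0.126]
-0.055 4220 [0.102 0.114 0.134]
-0.045 1118 [0.129 0.139 0.141]
-0.035 983 [0.076 0.139 0.141]
-0.025 6947 [0.139 0.196 0.206]
-0.015 8734 [0.132 0.166 0.2  ]
-0.005 1627 [0.    0.153 0.175]
```

Request:
step_arm(
  motion=[
    [0,-0.007,0,0,0],
    [0,-0.015,0,0,0],
    [0,-0.02,0,0,0],
    [0,-0.02,0,0,0],
    [0,-0.02,0,0,0],
    [0,-0.012,0,0.004,0],
    [0,0,0,0.01,0],
    [0,0,0,0.0065,0],
  ],
)

```text
time_s: 9.98
tool_pos: [0.6225, 0.1279, 0.0971]
tcp_rot: [-0.001, -0.102, 0.995, -0.0]
contact_force: [-0.5, 0.4, -4.4]
gripper_width: 0.0133
gripper_force: 24.6
```

```bash
cat >> prof.py <<'E'
r=(p[:2]-[.457,.093]);print("TCP rel pot along u,v",r@u,r@v)
E
python3 prof.py w11
```

```text
[0.6225 0.1279 0.0971] -168.28895187644244 9.9833 24.644102454185486 [-0.5  0.4 -4.4]
-0.135 2 [0.032 0.033 0.034]
-0.125 2459 [0.076 0.078 0.104]
-0.115 3476 [0.08  0.081 0.105]
-0.105 3205 [0.08  0.081 0.104]
-0.095 3204 [0.08  0.095 0.104]
-0.085 3031 [0.08  0.094 0.104]
-0.075 3006 [0.08  0.081 0.104]
-0.065 2709 [0.08  0.092 0.104]
-0.055 4126 [0.08  0.092 0.112]
-0.045 1087 [0.107 0.117 0.119]
-0.035 770 [0.115 0.117 0.119]
-0.025 6871 [0.117 0.173 0.184]
-0.015 9098 [0.103 0.143 0.178]
-0.005 1991 [-0.001  0.118  0.153]
TCP rel pot along u,v 0.1691543139730319 0.000584165940254934
```

Request:
step_arm(
  motion=[
    [0,0.003,0,0,0],
    [0,0.003,0,0,0],
    [0,0.0035,0,-0.008,0],
    [0,0.004,0,-0.008,0],
    [0,0.0045,0,-0.008,0],
    [0,0,0,0,0],
    [0,0,0,0,0],
    [0,0,0,0,0],
  ],
)

```text
time_s: 10.7
tool_pos: [0.6049, 0.1242, 0.1231]
tcp_rot: [-0.0, -0.102, 0.995, 0.0]
contact_force: [1.1, 0.5, -1.0]
gripper_width: 0.0133
gripper_force: 24.6
```

```bash
python3 prof.py w12
```

```text
[0.6049 0.1242 0.1231] -168.29096213485428 10.7 24.578096866607666 [ 1.1  0.5 -1. ]
-0.135 1291 [0.033 0.034 0.085]
-0.125 1184 [0.034 0.084 0.086]
-0.115 2220 [0.076 0.084 0.103]
-0.105 2330 [0.08  0.081 0.106]
-0.095 2324 [0.082 0.084 0.108]
-0.085 2395 [0.085 0.1   0.11 ]
-0.075 2232 [0.088 0.095 0.113]
-0.065 2452 [0.089 0.092 0.115]
-0.055 2168 [0.092 0.096 0.118]
-0.045 3144 [0.094 0.112 0.135]
-0.035 762 [0.133 0.136 0.138]
-0.025 6904 [0.138 0.199 0.21 ]
-0.015 8866 [0.135 0.169 0.204]
-0.005 1886 [-0.     0.144  0.179]
TCP rel pot along u,v 0.15110772893890045 0.0005460545360529319
```

View pics/w12.png

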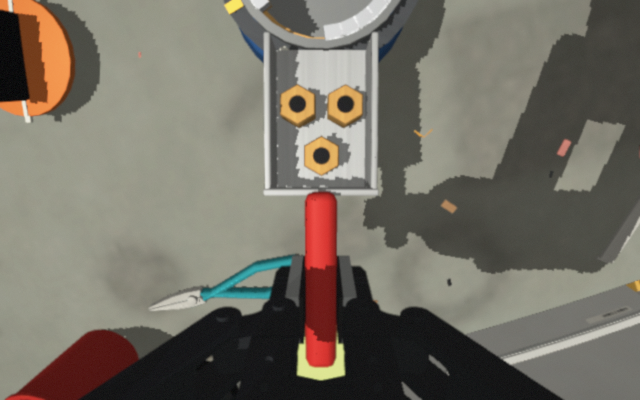

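Request:
step_arm(
  motion=[
    [0,0.0045,0,-0.0075,0],
    [0,0.005,0,-0.007,0],
    [0,0.0055,0,-0.007,0],
    [0,0.0,0,0,0],
    [0,0,0,0,0],
    [0,0,0,0,0],
    [0,0,0,0,0],
    [0,0,0,0,0],
  ],
)

```text
time_s: 11.42
tool_pos: [0.5902, 0.1212, 0.1439]
tcp_rot: [-0.001, -0.102, 0.995, -0.0]
contact_force: [0.4, 0.4, -2.8]
gripper_width: 0.0135
gripper_force: 24.5
```

```bash
python3 prof.py w13
```

```text
[0.5902 0.1212 0.1439] -168.29352435921976 11.4167 24.45681542158127 [ 0.4  0.4 -2.8]
-0.135 1251 [0.033 0.034 0.036]
-0.125 1216 [0.033 0.034 0.036]
-0.115 1195 [0.033 0.035 0.086]
-0.105 1426 [0.034 0.085 0.102]
-0.095 1787 [0.076 0.081 0.107]
-0.085 1887 [0.082 0.085 0.112]
-0.075 2047 [0.088 0.105 0.116]
-0.065 1812 [0.093 0.105 0.121]
-0.055 2196 [0.097 0.101 0.126]
-0.045 2727 [0.102 0.118 0.147]
-0.035 1982 [0.106 0.123 0.152]
-0.025 6986 [0.153 0.22  0.23 ]
-0.015 8929 [0.156 0.19  0.225]
-0.005 1717 [0.161 0.173 0.2  ]
TCP rel pot along u,v 0.13617360831012026 0.0005472066711414494
```

Request:
step_arm(
  motion=[
    [0,-0.002,0,-0.008,0],
    [0,0,0,-0.008,0],
    [0,0.008,0,0,0],
    [0,0.012,0,0,0],
    [0,0.014,0,0,0],
    [0,0.014,0,0,0],
    [0,0.01,0,0,0],
    [0,0,0,0,0],
  ],
)

```text
time_s: 12.13
tool_pos: [0.5334, 0.1094, 0.1607]
tcp_rot: [-0.001, -0.102, 0.995, -0.0]
contact_force: [-1.1, 0.1, -3.3]
gripper_width: 0.0135
gripper_force: 24.4
```

```bash
python3 prof.py w14
```

```text
[0.5334 0.1094 0.1607] -168.29066560430297 12.1333 24.35767650604248 [-1.1  0.1 -3.3]
-0.135 677 [0.076 0.077 0.078]
-0.125 1616 [0.035 0.078 0.086]
-0.115 1813 [0.033 0.066 0.086]
-0.105 1252 [0.033 0.034 0.119]
-0.095 1373 [0.034 0.098 0.124]
-0.085 1920 [0.099 0.116 0.128]
-0.075 1890 [0.105 0.12  0.133]
-0.065 2061 [0.109 0.112 0.138]
-0.055 1997 [0.114 0.126 0.143]
-0.045 2741 [0.119 0.124 0.163]
-0.035 2028 [0.123 0.14  0.168]
-0.025 7003 [0.17  0.237 0.247]
-0.015 8906 [0.172 0.207 0.241]
-0.005 1702 [0.178 0.189 0.216]
TCP rel pot along u,v 0.0781207633172009 0.000576070801589253
```

Request:
step_arm(
  motion=[
    [0,-0.004,0,0.006,0],
    [0,0,0,0.008,0],
    [0,0,0,0.008,0],
    [0,0.003,0,0,0],
    [0,0.003,0,0,0],
    [0,0.003,0,0,0],
    [0,0,0,0,0],
    [0,0,0,0,0],
  ],
)

```text
time_s: 12.85
tool_pos: [0.5306, 0.1088, 0.1384]
tcp_rot: [0.0, -0.102, 0.995, 0.0]
contact_force: [0.1, 0.5, -2.8]
gripper_width: 0.0133
gripper_force: 24.5
```

```bash
python3 prof.py w15
```

```text
[0.5306 0.1088 0.1384] -168.29279545171852 12.85 24.45022702217102 [ 0.1  0.5 -2.8]
-0.135 358 [0.076 0.077 0.078]
-0.125 1741 [0.075 0.077 0.086]
-0.115 2401 [0.034 0.076 0.086]
-0.105 1600 [0.033 0.035 0.097]
-0.095 1533 [0.034 0.076 0.102]
-0.085 1927 [0.078 0.095 0.106]
-0.075 1852 [0.083 0.096 0.111]
-0.065 2116 [0.087 0.091 0.116]
-0.055 1938 [0.092 0.099 0.121]
-0.045 2825 [0.097 0.101 0.141]
-0.035 1997 [0.101 0.117 0.146]
-0.025 7029 [0.148 0.214 0.225]
-0.015 8931 [0.15  0.185 0.219]
-0.005 1696 [0.156 0.167 0.194]
TCP rel pot along u,v 0.07530077269433338 0.000576978280975405
```

Request:
step_arm(
  motion=[
    [0,0.004,0,0,0],
    [0,0.006,0,-0.006,0],
    [0,0.006,0,-0.006,0],
    [0,0.006,0,-0.006,0],
    [0,0,0,0,0],
    [0,0,0,0,0],
    [0,0,0,0,0],
    [0,0,0,0,0],
  ],
)

```text
time_s: 13.57
tool_pos: [0.5092, 0.1044, 0.1566]
tcp_rot: [-0.0, -0.102, 0.995, 0.0]
contact_force: [0.2, -0.2, 3.5]
gripper_width: 0.0135
gripper_force: 25.3
```

```bash
python3 prof.py w16
```

```text
[0.5092 0.1044 0.1566] -168.2956776528713 13.5667 25.257925987243652 [ 0.2 -0.2  3.5]
-0.135 877 [-0.002 -0.     0.001]
-0.125 776 [-0.001 -0.     0.002]
-0.115 350 [-0.     0.024  0.078]
-0.105 1258 [0.076 0.077 0.086]
-0.095 1483 [0.049 0.084 0.086]
-0.085 1439 [0.034 0.083 0.098]
-0.075 1567 [0.034 0.09  0.106]
-0.065 1513 [0.079 0.085 0.114]
-0.055 1721 [0.086 0.091 0.122]
-0.045 1816 [0.094 0.099 0.13 ]
-0.035 3110 [0.103 0.117 0.156]
-0.025 8133 [0.112 0.23  0.243]
-0.015 9265 [0.164 0.202 0.237]
-0.005 1814 [0.172 0.18  0.212]
TCP rel pot along u,v 0.05347237607399548 0.0005736932868623569
```

View pics/w16.png

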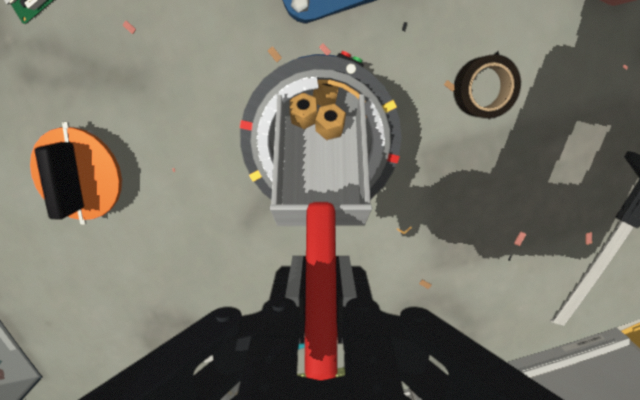

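Request:
step_arm(
  motion=[
    [0,0.004,0,-0.004,0],
    [0,0.004,0,-0.004,0],
    [0,-0.004,0,0,0],
    [0,-0.006,0,0,0],
    [0,-0.006,0,0,0],
    [0,-0.004,0,0,0],
    [0,0,0,0,0],
    [0,0,0,0,0],
  ],
)

```text
time_s: 14.28
tool_pos: [0.5211, 0.1069, 0.1639]
tcp_rot: [-0.001, -0.102, 0.995, -0.0]
contact_force: [0.5, -0.1, -1.9]
gripper_width: 0.0138
gripper_force: 24.8
```

```bash
python3 prof.py w17
```

```text
[0.5211 0.1069 0.1639] -168.29085213109917 14.2833 24.812853634357452 [ 0.5 -0.1 -1.9]
-0.135 464 [-0.001  0.     0.024]
-0.125 324 [0.023 0.077 0.078]
-0.115 1334 [0.076 0.077 0.086]
-0.105 1588 [0.034 0.077 0.086]
-0.095 1275 [0.034 0.05  0.086]
-0.085 991 [0.033 0.035 0.086]
-0.075 1148 [0.033 0.034 0.102]
-0.065 1714 [0.033 0.077 0.111]
-0.055 1570 [0.082 0.088 0.121]
-0.045 1714 [0.091 0.097 0.13 ]
-0.035 2671 [0.101 0.109 0.159]
-0.025 8835 [0.112 0.236 0.25 ]
-0.015 9594 [0.135 0.208 0.245]
-0.005 1916 [0.178 0.187 0.219]
TCP rel pot along u,v 0.06559549547782388 0.0005521436390734016
```

View pics/w17.png

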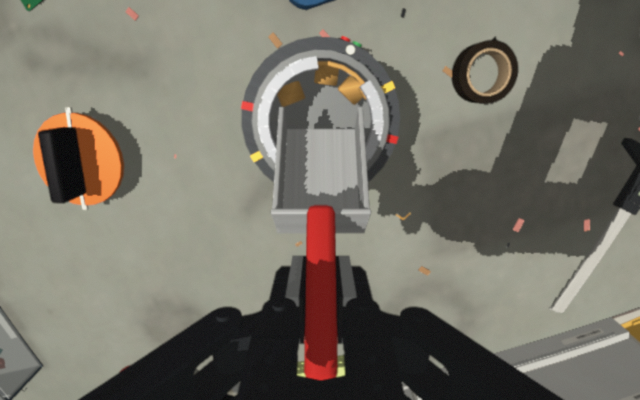

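Request:
step_arm(
  motion=[
    [0,-0.003,0,-0.012,0],
    [0,-0.004,0,-0.012,0],
    [0,-0.02,0.02,0,0],
    [0,-0.021,0.027,0,0],
    [0,-0.021,0.027,0,0],
    [0,-0.021,0.027,0,0],
    [0,-0.021,0.027,0,0],
    [0,-0.021,0.027,0,0],
  ],
)

```text
time_s: 15.0
tool_pos: [0.619, 0.2867, 0.1881]
tcp_rot: [-0.0, -0.102, 0.995, -0.0]
contact_force: [0.4, 0.1, -1.1]
gripper_width: 0.0133
gripper_force: 24.8
```

Request:
step_arm(
  motion=[
    [0,0,0,0.015,0],
    [0,0,0,0.025,0],
    [0,0,0,0.025,0],
    [0,0,0,0.025,0],
    [0,0,0,0.015,0],
    [0,0,0,0.01,0],
    [0,0,0,0.01,0],
    [0,0,0,0.01,0],
  ],
)

```text
time_s: 15.67
tool_pos: [0.6294, 0.2886, 0.0611]
tcp_rot: [0.014, -0.102, 0.995, 0.003]
contact_force: [8.2, 2.6, 11.4]
gripper_width: 0.0134
gripper_force: 25.5
```

Request:
step_arm(
  motion=[
    [0,0,0,0.008,0],
    [0,0,0,0.008,0],
    [0,0,0,0.007,0],
    [0,0,0,0.004,0],
    [0,0,0,0,0],
    [0,0,0,0,0],
    [0,0,0,0,0],
    [0,0,0,0,0],
  ],
)

```text
time_s: 16.33
tool_pos: [0.6182, 0.2853, 0.0261]
tcp_rot: [-0.001, -0.102, 0.995, -0.0]
contact_force: [1.0, 0.9, 1.0]
gripper_width: 0.0137
gripper_force: 24.2
```

```bash
python3 prof.py w18
```

```text
[0.6182 0.2853 0.0261] -168.2881268799825 16.3333 24.154062867164612 [1.  0.9 1. ]
-0.135 149 [-0.002 -0.001  0.001]
-0.125 2836 [-0.001 -0.     0.001]
-0.115 2752 [-0.001 -0.     0.001]
-0.105 2637 [-0.001  0.     0.026]
-0.095 2922 [0.002 0.003 0.027]
-0.085 2703 [0.003 0.004 0.027]
-0.075 2690 [0.003 0.005 0.028]
-0.065 2597 [0.004 0.005 0.028]
-0.055 2445 [0.005 0.006 0.029]
-0.045 2328 [0.005 0.006 0.03 ]
-0.035 4411 [0.006 0.021 0.043]
-0.025 6867 [0.044 0.102 0.112]
-0.015 9476 [0.    0.071 0.107]
-0.005 2510 [-0.001  0.045  0.082]
TCP rel pot along u,v 0.19691937082946476 0.15553848982531962
```

Request:
step_arm(
  motion=[
    [0,0,0,0.003,0],
    [0,0,0,0.002,0],
    [0.6,0,0,0,0],
    [0.6,0,0,0,0],
    [0.6,0,0,0,0],
    [0.6,0,0,-0.01,0],
    [0.6,0,0,-0.02,0],
    [0.6,0,0,-0.03,0],
  ],
)

```text
time_s: 17.05
tool_pos: [0.6168, 0.2845, 0.0795]
tcp_rot: [-0.003, -0.102, 0.995, -0.001]
contact_force: [-0.8, 0.2, -1.0]
gripper_width: 0.051
gripper_force: 0.0
```

Request:
step_arm(
  motion=[
    [0.6,0,0,-0.035,0],
    [0.6,0.01,-0.03,-0.035,0],
    [0.6,0.02,-0.035,-0.035,0],
    [0.6,0.02,-0.035,-0.035,0],
    [0.6,0.01,-0.035,-0.015,0],
    [0.6,0,-0.02,0,0],
    [0.6,0,-0.01,0,0],
    [0.6,0,0,0,0],
  ],
)

```text
time_s: 17.72
tool_pos: [0.5995, 0.1304, 0.2174]
tcp_rot: [0.0, -0.101, 0.995, -0.0]
contact_force: [0.7, 0.6, 0.6]
gripper_width: 0.0508
gripper_force: 0.0
```

```bash
python3 look.py wrist w19
python3 - <<'E'
import pickle;from meas import *
P,z,c=pickle.load(open("w19.pkl","rb"));meas(P,z,c)
E
```

```text
[0.5995 0.1304 0.2174] -168.44402375679374 17.7167 0.050838849819069644 0.0 [0.6507246  0.55448622 0.64295193]
 handle n 1099 z 0.0387 z95 0.04 ((628.9666137695312, 283.768310546875), (79.25371551513672, 18.46387481689453), 11.806770324707031)
 white 38 [287.1  71.1] [0.5058 0.0839 0.077 ]
 yellow 63 [253.7  41.1] [0.4888 0.0541 0.077 ]
 red 53 [374.8  24.3] [0.4578 0.1443 0.077 ]
 rim z 0.0848
 bar z 0.0522 ((536.736572265625, -113.45819091796875), (60.7207145690918, 19.579715728759766), 9.671486854553223)
 flange z 0.0208 ((537.2827758789062, -115.86802673339844), 43.24331283569336)
```

View pics/w19.png

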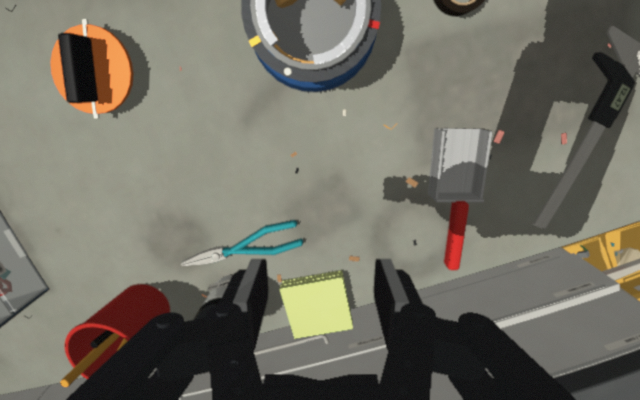

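Request:
step_arm(
  motion=[
    [0.6,0.013,-0.025,0,0.3],
    [0.6,0.014,-0.033,0.01,0.3],
    [0.6,0.014,-0.033,0.01,0.3],
    [0.6,0.014,-0.033,0.012,0.3],
    [0.6,0.014,-0.033,0.012,0.3],
    [0.6,0.014,-0.033,0.012,0.4],
    [0.6,0.014,-0.028,0.012,0],
    [0.6,0.009,-0.013,0,0],
  ],
)

```text
time_s: 18.43
tool_pos: [0.5362, -0.1155, 0.1454]
tcp_rot: [-0.003, -0.085, 0.996, 0.001]
contact_force: [0.9, 1.6, -0.8]
gripper_width: 0.0508
gripper_force: 0.0
```

Request:
step_arm(
  motion=[
    [0.6,0,0,0,0],
    [0.6,0,0,0,0],
    [0.6,0,0,0,0],
    [0.6,0,0,0,0],
    [0.6,0,0,0,0],
    [0.6,0,0,0,0],
    [0.6,0,0,0,0],
    [0.6,0,0,0,0],
  ],
)

```text
time_s: 19.1
tool_pos: [0.5385, -0.1141, 0.1489]
tcp_rot: [0.0, -0.086, 0.996, 0.0]
contact_force: [0.3, 0.4, -0.0]
gripper_width: 0.0509
gripper_force: 0.0
```

```bash
cat > lidm.py <<'E'
from h import *;import sys
from plan import now
s_,p,a,M=now();print(p.round(4),a%360,s_["time_s"],s_["gripper_width"])
c=calibration("wrist");P,z=read_camera("wrist")
g=np.stack(np.meshgrid(range(640),range(400)),-1).reshape(-1,2);g=g[z[g[:,1],g[:,0]]>0];X=on_depth(g,z,c)
r=np.hypot(X[:,0]-.537,X[:,1]+.116)
for lo,hi,h in((.049,.056,.053),(.019,.0235,.021)):
    m=(X[:,2]>lo)&(X[:,2]<hi)&(r<.05); q=on_plane(g[m],c,np.median(X[m,2]))
    print(h,m.sum(),np.median(X[m,2]).round(4),cv2.minAreaRect(np.float32(q[:,:2]*1000)) if h>.05 else cv2.minEnclosingCircle(np.float32(q[:,:2]*1000)))
hv=cv2.cvtColor(P,cv2.COLOR_BGR2HSV)[g[:,1],g[:,0]]
m=(hv[:,1]<50)&(hv[:,2]>190)&(r<.05)&(X[:,2]>.015)
for k in(0,1):
    mm=m&((X[:,0]>.537)==k); 
    if mm.sum()>3: q=on_plane(g[mm],c,.0215);print("ptr",mm.sum(),q.mean(0).round(4))
E
python3 lidm.py
```

```text
[ 0.5385 -0.1141  0.1489] 189.8432279273158 19.1 0.05093746674430322
0.053 1392 0.0525 ((536.5084838867188, -116.85011291503906), (61.20435333251953, 13.733619689941406), 9.28048324584961)
0.021 6101 0.0208 ((536.8572998046875, -117.26910400390625), 47.20208740234375)
ptr 72 [ 0.4976 -0.1231  0.0215]
ptr 8 [ 0.5825 -0.1097  0.0215]
```

Request:
step_arm(
  motion=[
    [0.5,0.002,-0.0025,0.015,0.5],
    [0.5,0,0,0.025,0],
    [0.5,0,0,0.025,0],
    [0.5,0,0,0.025,0],
    [0.5,0,0,0.02,0],
    [0.5,0,0,0.01,0],
    [0.5,0,0,0.004,0],
    [0.5,0,0,0,0],
  ],
  force=60,
)

```text
time_s: 19.82
tool_pos: [0.5367, -0.1173, 0.0244]
tcp_rot: [-0.0, -0.081, 0.997, 0.0]
contact_force: [-0.4, -0.6, 1.3]
gripper_width: 0.0426
gripper_force: 0.0
```

Request:
step_arm(
  motion=[
    [0.3,0,0,0,0],
    [0,0,0,0,0],
    [0,0,0,0,0],
    [0,0,0,0,0],
    [0,0,0,0,0],
    [0,0,0,0,0],
    [0,0,0,0,0],
    [0,0,0,0,0],
  ],
)

```text
time_s: 20.48
tool_pos: [0.5379, -0.1175, 0.0262]
tcp_rot: [0.001, -0.081, 0.997, -0.0]
contact_force: [-0.2, -0.6, 5.9]
gripper_width: 0.0128
gripper_force: 59.3
```

```bash
python3 lidm.py
```

```text
[ 0.5379 -0.1175  0.0262] 189.31201575818426 20.4833 0.012816152533956572
0.053 4679 0.0524 ((534.84326171875, -116.03197479248047), (59.282958984375, 38.666908264160156), 33.67144775390625)
0.021 11290 0.0207 ((533.9644775390625, -117.68588256835938), 44.340911865234375)
ptr 254 [ 0.4979 -0.1239  0.0215]
```

Request:
step_arm(
  motion=[
    [0,0,0,-0.005,0],
    [0,0,0,-0.01,0],
    [0,0,0,-0.02,0],
    [0,0,0,-0.025,0],
    [0,0,0,-0.025,0],
    [0,0,0,-0.02,0],
    [0,0,0,-0.008,0],
    [0,0,0,0,0],
  ],
)

```text
time_s: 21.2
tool_pos: [0.5378, -0.1175, 0.1402]
tcp_rot: [0.002, -0.081, 0.997, -0.001]
contact_force: [0.5, -0.2, -1.7]
gripper_width: 0.0132
gripper_force: 58.5
```

Run:
```python
from plan import *
from h import *
s,p,a,M=now();print(p,a%360,s["contact_force"])
c=calibration("wrist");P,z=read_camera("wrist")
m=mask(P,(7,140,60),(20,255,255));g=uv(m);g=g[z[g[:,1],g[:,0]]>0];X=on_depth(g,z,c);k=abs(X[:,2]-(p[2]-.0262+.021))<.006;g=g[k]
q=on_plane(g,c,p[2]-.0262+.021);T=(q-p)@M  # tool frame
print(len(q),np.median(X[k,2]),"flange tool x,y max/min",np.percentile(T[:,0],[0.2,99.8]).round(4),np.percentile(T[:,1],[.2,99.8]).round(4))
hull=cv2.convexHull(np.float32(T[:,:2]*1000))[:,0]
# fit circle of fixed r=43 to front hull points
from scipy.optimize import least_squares
h=hull[hull[:,0]>5];f=least_squares(lambda v:np.hypot(h[:,0]-v[0],h[:,1]-v[1])-43,[0,0],loss="soft_l1");print(f.x,abs(f.fun).mean(),len(h))
hv=cv2.cvtColor(P,cv2.COLOR_BGR2HSV)
plan(p,a%360,[.4577,.0932,p[2]],169.0,12,0)
```

```text
[ 0.53784567 -0.11753793  0.14018756] 189.30980330806435 [ 0.5489597  -0.17850337 -1.65100284]
11016 0.134582561465423 flange tool x,y max/min [-0.0239  0.0436] [-0.0411  0.0415]
[0.9699687  0.55677749] 0.425268139090524 27
[0, np.float64(0.0037), np.float64(0.0184), np.float64(-0.0), np.float64(1.69)]
[0, np.float64(0.0043), np.float64(0.0183), np.float64(-0.0), np.float64(1.69)]
[0, np.float64(0.0048), np.float64(0.0182), np.float64(-0.0), np.float64(1.69)]
[0, np.float64(0.0054), np.float64(0.018), np.float64(-0.0), np.float64(1.69)]
[0, np.float64(0.0059), np.float64(0.0178), np.float64(-0.0), np.float64(1.69)]
[0, np.float64(0.0064), np.float64(0.0177), np.float64(-0.0), np.float64(1.69)]
[0, np.float64(0.0069), np.float64(0.0175), np.float64(-0.0), np.float64(1.69)]
[0, np.float64(0.0074), np.float64(0.0172), np.float64(-0.0), np.float64(1.69)]
[0, np.float64(0.008), np.float64(0.017), np.float64(-0.0), np.float64(1.69)]
[0, np.float64(0.0085), np.float64(0.0168), np.float64(-0.0), np.float64(1.69)]
[0, np.float64(0.0089), np.float64(0.0165), np.float64(-0.0), np.float64(1.69)]
[0, np.float64(0.0094), np.float64(0.0163), np.float64(-0.0), np.float64(1.69)]
```

Run:
```python
from h import *
for n in("top","scene"):
    c=calibration(n);P,z=read_camera(n)
    m=mask(P,(10,110,60),(25,255,255));g=uv(m);g=g[z[g[:,1],g[:,0]]>0];X=on_depth(g,z,c)
    r=np.hypot(X[:,0]-.4567,X[:,1]-.0934);k=r<.07;print(n,k.sum(),np.c_[X[k],r[k]].round(3)[::max(1,k.sum()//12)])
    k=(X[:,2]<.05)&(abs(X[:,0]-.5)<.2)&(abs(X[:,1]-.15)<.2)&(r>.06);print("outside",k.sum(),X[k][:5].round(3))
```

```text
top 146 [[0.496 0.097 0.069 0.039]
 [0.492 0.051 0.076 0.055]
 [0.485 0.053 0.078 0.049]
 [0.446 0.071 0.049 0.025]
 [0.442 0.076 0.041 0.023]
 [0.437 0.116 0.049 0.03 ]
 [0.435 0.069 0.045 0.033]
 [0.43  0.105 0.047 0.029]
 [0.428 0.114 0.053 0.035]
 [0.427 0.082 0.052 0.031]
 [0.426 0.089 0.048 0.031]
 [0.423 0.085 0.051 0.035]
 [0.418 0.091 0.068 0.039]]
outside 35 [[ 0.695  0.193  0.   ]
 [ 0.696  0.19  -0.001]
 [ 0.696  0.188 -0.003]
 [ 0.695  0.185  0.003]
 [ 0.693  0.192  0.001]]
scene 19 [[0.484 0.073 0.074 0.034]
 [0.483 0.071 0.073 0.035]
 [0.482 0.074 0.072 0.032]
 [0.482 0.072 0.072 0.033]
 [0.481 0.07  0.072 0.034]
 [0.479 0.069 0.073 0.033]
 [0.484 0.073 0.069 0.033]
 [0.48  0.073 0.071 0.03 ]
 [0.481 0.07  0.069 0.033]
 [0.48  0.068 0.069 0.035]
 [0.433 0.131 0.075 0.045]
 [0.43  0.131 0.077 0.046]
 [0.427 0.134 0.077 0.05 ]
 [0.428 0.132 0.076 0.048]
 [0.427 0.13  0.076 0.047]
 [0.427 0.137 0.076 0.052]
 [0.424 0.136 0.077 0.053]
 [0.423 0.134 0.077 0.053]
 [0.423 0.136 0.075 0.054]]
outside 0 []
```

Request:
step_arm(
  motion=[
    [0,0.0037,0.0184,0,1.7],
    [0,0.0043,0.0183,0,1.7],
    [0,0.0048,0.0182,0,1.7],
    [0,0.0054,0.018,0,1.7],
    [0,0.0059,0.0178,0,1.7],
    [0,0.0064,0.0177,0,1.7],
    [0,0.0069,0.0175,0,1.7],
    [0,0.0074,0.0172,0,1.7],
  ],
)

```text
time_s: 22.02
tool_pos: [0.482, 0.024, 0.1362]
tcp_rot: [-0.002, 0.038, 0.999, -0.0]
contact_force: [0.7, 0.6, -1.6]
gripper_width: 0.0129
gripper_force: 58.6
```

Request:
step_arm(
  motion=[
    [0,0.008,0.017,0,1.7],
    [0,0.0085,0.0168,0,1.7],
    [0,0.0089,0.0165,0,1.7],
    [0,0.0094,0.0163,0,1.6],
    [0,0,0,0,0],
    [0,0,0,0,0],
    [0,0,0,0,0],
    [0,0,0,0,0],
  ],
)

```text
time_s: 22.68
tool_pos: [0.457, 0.0928, 0.1373]
tcp_rot: [-0.0, 0.096, 0.995, -0.0]
contact_force: [-0.5, -0.5, -1.2]
gripper_width: 0.0126
gripper_force: 58.7
```

Run:
```python
from plan import *
from h import *
s,p,a,M=now();print(p,a%360,s["contact_force"],s["time_s"],abs(s["joint_vel"]).max())
a=np.radians(a);X=np.array([np.cos(a),np.sin(a)]);Y=np.array([X[1],-X[0]])
lid=p[:2]+.001*X;d=np.array([.4567,.0934])-lid;print("lid err in tool x,y",d@X,d@Y)
```

```text
[0.45697549 0.09284498 0.13732241] 168.98542448748958 [-0.48915444 -0.52514631 -1.22717767] 22.6833 0.00655573341903791
lid err in tool x,y -0.0006235454399142412 0.0004921578968700468
```

Request:
step_arm(
  motion=[
    [0,-0.0006,0.0005,0.008,0],
    [0,0,0,0.01,0],
    [0,0,0,0.006,0],
    [0,0,0,0.004,0],
    [0,0,0,0.004,0],
    [0,0,0,0.004,0],
    [0,0,0,0.002,0],
    [0,0,0,0,0],
  ],
)

```text
time_s: 23.35
tool_pos: [0.4574, 0.0939, 0.0995]
tcp_rot: [-0.0, 0.096, 0.995, -0.0]
contact_force: [-0.1, -0.3, -1.7]
gripper_width: 0.0132
gripper_force: 58.8
```

Request:
step_arm(
  motion=[
    [0,0,0,0.002,0],
    [0,0,0,0.002,0],
    [0,0,0,0.001,0],
    [0,0,0,0,0],
    [0,0,0,0,0],
    [0,0,0,0,0],
    [0,0,0,0,0],
    [0,0,0,0,0],
  ],
)

```text
time_s: 24.02
tool_pos: [0.4579, 0.0941, 0.0962]
tcp_rot: [0.001, 0.096, 0.995, 0.0]
contact_force: [-3.2, 0.1, 7.8]
gripper_width: 0.0127
gripper_force: 60.2
```

Request:
step_arm(
  motion=[
    [0,0,0,0,3],
    [0,0,0,0,5],
    [0,0,0,0,5],
    [0,0,0,0,5],
    [0,0,0,0,5],
    [0,0,0,0,5],
    [0,0,0,0,2],
    [0,0,0,0,0],
  ],
)

```text
time_s: 24.68
tool_pos: [0.4583, 0.0936, 0.0962]
tcp_rot: [0.001, 0.35, 0.937, 0.0]
contact_force: [-2.1, -2.7, 6.9]
gripper_width: 0.0128
gripper_force: 60.1
```

```bash
cat > fin.py <<'E'
from plan import *
from h import *
s,p,a,M=now();print(p.round(4),a%360,s["contact_force"].round(1),s["moment"].round(3),s["time_s"],s["gripper_force"],s["gripper_width"])
c=calibration("wrist");P,z=read_camera("wrist");cv2.imwrite("pics/fin.png",P)
hv=cv2.cvtColor(P,cv2.COLOR_BGR2HSV);g=np.stack(np.meshgrid(range(640),range(400)),-1).reshape(-1,2);g=g[z[g[:,1],g[:,0]]>0];X=on_depth(g,z,c);h=hv[g[:,1],g[:,0]]
r=np.hypot(X[:,0]-.457,X[:,1]-.0935)
hu=(h[:,0]>7)&(h[:,0]<18)&(h[:,1]>140)&(r<.046)&(X[:,2]>.08);print("flange z",np.percentile(X[hu,2],[5,50,95]).round(4))
for k,m in dict(ptr=(h[:,1]<50)&(h[:,2]>180)&(r<.047)&(abs(X[:,2]-.0915)<.004),white=(h[:,1]<50)&(h[:,2]>180)&(r>.045)&(r<.058)&(abs(X[:,2]-.077)<.004),yellow=(h[:,0]>20)&(h[:,0]<35)&(h[:,1]>130)&(r>.045)&(r<.058)).items():
    if m.sum()>3:
        q=on_plane(g[m],c,.0915 if k=="ptr" else .077).mean(0);print(k,m.sum(),q.round(4),np.degrees(np.arctan2(q[1]-.0935,q[0]-.457))%180)
E
python3 fin.py
```

```text
[0.4583 0.0936 0.0962] 139.0164456220868 [-2.1 -2.7  6.9] [-0.533  0.287  0.035] 24.6833 60.07035970687866 0.012844540950350253
flange z [0.0897 0.0907 0.0919]
white 51 [0.4106 0.0948 0.077 ] 178.42261566826238
yellow 180 [0.4259 0.1321 0.077 ] 128.85847935392712
```

Request:
step_arm(
  motion=[
    [0,0,0,0,4],
    [0,0,0,0,4],
    [0,0,0,0,2],
    [0,0,0,0,0],
    [0,0,0,0,0],
    [0,0,0,0,0],
    [0,0,0,0,0],
    [0,0,0,0,0],
  ],
)

```text
time_s: 25.4
tool_pos: [0.4583, 0.0936, 0.0962]
tcp_rot: [0.001, 0.43, 0.903, 0.0]
contact_force: [-1.4, -3.0, 8.2]
gripper_width: 0.013
gripper_force: 60.1
```

```bash
sed -i 's/h\[:,1\]<50)&(h\[:,2\]>180)&(r<.047)&(abs(X\[:,2\]-.0915)<.004)/h[:,1]<60)\&(h[:,2]>150)\&(r<.05)\&(r>.03)\&(X[:,2]>.086)/' fin.py; python3 fin.py
```

```text
[0.4583 0.0936 0.0962] 129.0657105982388 [-1.4 -3.   8.2] [-0.55   0.332  0.028] 25.4 60.085777044296265 0.01297302797353931
flange z [0.0897 0.0908 0.0919]
ptr 12 [0.4189 0.0908 0.0915] 4.053958749509036
white 59 [0.4111 0.0922 0.077 ] 1.6434039603566646
yellow 192 [0.4259 0.1321 0.077 ] 128.87149310317835
```

Run:
```python
from plan import *
from h import *
s,p,a,M=now();print(s["moment"],s["joint_torque"][5])
c=calibration("wrist");P,z=read_camera("wrist");hv=cv2.cvtColor(P,cv2.COLOR_BGR2HSV)
K=c["intrinsics"];Rw=c["pose"][:3,:3];t=c["pose"][:3,3]
for az in range(89,171,5):
    out=[]
    for r in(.036,.040,.042):
        w=np.array([.4575+r*np.cos(np.radians(az)),.0937+r*np.sin(np.radians(az)),.0913]);q=(w-t)@Rw
        u=cv2.projectPoints(q.reshape(1,3),np.zeros(3),np.zeros(3),K,np.array([c["k1"],0,0,0.]))[0].ravel().round().astype(int)
        out.append(hv[u[1],u[0]].tolist() if 0<=u[1]<400 and 0<=u[0]<640 else None)
    print(az,out,u)
g=np.stack(np.meshgrid(range(640),range(400)),-1).reshape(-1,2);g=g[z[g[:,1],g[:,0]]>0];X=on_depth(g,z,c)
Y=X[:,:2]-[.4575,.0937];m=(abs(X[:,2]-.123)<.003)&(np.hypot(*Y.T)<.036)&(Y@[np.cos(np.radians(129)),np.sin(np.radians(129))]>.012)
q=on_plane(g[m],c,.123);print("bar front part",m.sum(),cv2.minAreaRect(np.float32(q[:,:2]*1000)))
```

```text
[-0.5008254   0.35684313  0.01245458] 0.05072173895314336
89 [[12, 190, 148], [12, 188, 148], [12, 188, 144]] [378 207]
94 [[12, 190, 146], [12, 189, 147], [11, 187, 146]] [372 202]
99 [[12, 190, 148], [11, 190, 148], [12, 188, 140]] [366 198]
104 [[12, 189, 147], [12, 191, 147], [12, 191, 144]] [359 195]
109 [[12, 190, 146], [12, 188, 148], [12, 190, 146]] [352 192]
114 [[12, 188, 148], [11, 191, 147], [12, 186, 141]] [344 189]
119 [[12, 189, 147], [12, 190, 148], [12, 184, 147]] [337 188]
124 [[11, 186, 148], [12, 189, 147], [11, 185, 150]] [329 187]
129 [[26, 24, 148], [28, 22, 148], [30, 21, 145]] [321 186]
134 [[12, 191, 147], [12, 192, 146], [12, 190, 148]] [313 187]
139 [[12, 188, 148], [12, 191, 147], [12, 188, 148]] [305 188]
144 [[12, 183, 191], [12, 189, 147], [12, 193, 140]] [297 189]
149 [[11, 186, 148], [12, 189, 147], [12, 189, 146]] [290 192]
154 [[12, 189, 147], [11, 185, 149], [11, 191, 143]] [283 194]
159 [[12, 189, 147], [11, 191, 147], [12, 190, 142]] [276 198]
164 [[12, 189, 146], [12, 190, 146], [11, 190, 145]] [269 202]
169 [[12, 189, 147], [12, 189, 147], [12, 184, 137]] [263 206]
bar front part 1463 ((443.6922302246094, 110.6130142211914), (13.59394359588623, 20.579435348510742), 39.182334899902344)
```

```bash
python3 -c "
from bench import order
print(order.finish_job())"
```

```text
the job is handed in; nothing more can be done
None
```

Job handed in, with no verdict returned: by camera depth the spacers are in the pot and the scoop is upright on the bench, and the lid is seated, pointers within about 1° of the yellow half marks, held at 60 N. I never read the drive ring directly; its spring torque at the wrist was fainter than expected.

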